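Jack up the front of the plate shaker and hold it

ROBOT

A 7-joint arm with a two-finger parallel gripper is mounted at the origin on a cart in front of the work surface, level with it; the furniture and walls round the work are solid. World frame = base frame: x ahead of the robot, y to its left, z up, the work surface at z = 0. Lengths are in m, angles in rad, forces in N, time in s.
With the tool pointing down it reaches from about 0.4 to 0.85 m from the base axis. Payload 4.5 kg.
Tool frame: the origin (TCP) lies midway between the tips of the shut fingers; the grasp point (between the pads) lies 19 mm behind it; z points along the fingers, y is the line along which they close (so a half turn about z gives the same grasp; the last joint's range is limited). The gripper opens to 85 mm and grips with 20 to 120 N. Pads are 22 mm wide; open, the fingers measure 114 mm over their backs; the gripper's body (76 mm by 85 mm) begins 54 mm behind the grasp point. The pads swing forward as they close: fully open they stand 13 mm farther back than shut.
Start: joints at [-1.082, 0.689, -0.195, 1.565, 0.157, 0.902, -0.215], TCP at [0.275, 0.562, 0.231] pointing down, gripper open.
Joint ranges: [-3.01, 3.01], [-0.46, 2.08], [-1.47, 1.51], [0.13, 2.56], [-1, 4.14], [0.04, 2.09], [-2.66, 2.66]. Speed limits (rad/s): [2.57, 2.57, 3.14, 3.14, 3.14, 3.14, 3.14].

INTERFACE

Orientations are given as a rotation vector (axis times angle).
In Python, from rig import robot, optics gives the robot as it stands.
- The arm moves only by the tool play_rows, never from a script. Its arguments are lists of equal length, an entry for each row: "rot": the turn, a rotation vector about the world's x, y, z in degrees, a list of three; "offset": the shift along the world's x, y, z in m, a list of three; "grip": the gripper's target within -1 to 1 (fully open at 1, half-way at 0, shut at -1). A call has 1 to 20 rows; each row is the pose to reach, as a shift and turn from the pose commanded when the call began; what a row does not reach only later rows make up. A row lasts 1/8 s, in which the tool goes at most 62.5 mm and 10.7 degrees, less where a joint would pass 70% of its speed; a pose out of reach is approached as far as the arm can. A call with a gripper value outside its range is refused whole. The fingers move at their own pace and stop on an object; the grip force is fixed at half the most. Time passes only in rows, so rows that repeat a pose let the fingers close. It gives the time, the measured TCP pose, the force, the opening and the grip force at its end, in the units of the state.
- robot.sense(): the state, without advancing time (a new reading comes with each control period).
- optics.get_image(name): name is "scene" or "top" or "wrist"; returns the picture (480x640x3 uint8, blue, green, red); there is no depth.
- optics.camera_info(name): a dict with "fx", "fy", "cx", "cy" (pixels), "pose" (4x4, takes a point from camera to world coordinates). Camera axes: x right, y up, looking along -z (the intrinsics and any distortion apply to the point x, -y, -z); pixel columns grow to the right and rows downward; lengths in m; the calibration is good to about 2 mm. The wrist camera is an equidistant fisheye: a pixel r from the principal point sees the ray r / f radians off the axis. A picture is of the moment at which its call begins: read the wrist's pose just before it. camera_info takes no time and is no camera call; for the wrist camera it gives the pose at the moment of the call.
- robot.sign_off(): hands the job in; it is judged then, once.
The state is a dict: "t": time; "joint_pos": joint angles; "dq": joint speeds; "joint_torque": joint torques, N m; "eef_pos": TCP position; "orientation": TCP orientation; "ft_force": force on the tool from outside, world axes, zero at the start; "torque": the same for the moment, N m; "width": finger opening in m; "gripper_force": force on a finger pad.
Only numpy, scipy, OpenCV 4.12 (cv2) and the standard library are available. Lean on these libraries where they do the work, as an engineer would, in place of code of your own. Each camera call takes 0.05 s, during which the arm holds its last target. There are 200 camera calls.

TASK

The front feet of the plate shaker are to be changed. Slide the little lever jack under the shaker so that its saddle stands centred below the round lift pad under the tongue at the shaker's front, with the handle still up; then press the jack's handle all the way down with the fingers so that the shaker's front rises off the bench. Finish while still holding the handle fully down; lift the shaker only with the jack and leave the other things alone.

Things in the scene. Friction and masses are not known exactly. Their poses are not given: they have to be found in the camera images.
- shaker_stand: fixed stand of the plate shaker: white box 215 mm deep, 170 wide, top 100 mm up (pins to 112). Origin on the bench straight below the lift pad; x from shaker front to rear, y left, z up. Box front face at x = +40 mm, underside 22 mm up. A steel tongue 50 mm wide juts from the front's middle to x = -25 mm, 80 to 86 mm up, free at its sides and end. Pivot line at x = +242, z = 70 mm
- lift_pad (a point): centre of the underside of the round rubber lift pad (30 mm across, 8 mm thick) under the tongue: straight above the shaker_stand origin, 72 mm above the bench while the shaker is down. A dark 24 mm disc on top of the tongue marks the spot. Raising it takes 8 to 14 N; it falls back when not held. The jack's full stroke lifts it by about 15 mm, to 87 mm
- jack: loose lever jack, about 0.5 kg: dark base plate 215 x 64 x 10 mm. Origin on its underside; x axis from the grip block towards the saddle, z up; plate from x = -120 to +95 mm. Upright grey cylinder at x = +70 mm carries the saddle, press handle above the middle, grip block at the rear. Slides over the bench when pushed by its grip block (about 5 N)
- jack_grip (a point): point in the jack's upright black grip block, on its centre line, 14 mm below its top: block 24 mm along jack x, 20 mm along jack y (take it across these 20 mm from above), from the base plate up to 72 mm above the bench, at jack x = -105 mm; point 58 mm above the bench. Meant for gripping and sliding the jack; it is 175 mm behind the saddle
- saddle (a point): centre of the top of the round flat steel saddle, 36 mm across, at jack x = +70 mm; 64 mm above the bench with the handle up (8 mm below the pad), rises 24 mm
- jack_ram (a joint): rise of the saddle, m; 0 = down, 0.024 = full stroke; driven by the handle (0.06 m per rad)
- jack_handle (a joint): jack handle, rad; 0 = up (at rest, the handle slopes up towards the grip block), 0.40 = fully down, level, at its stop. A spring and the load push it up again when it is let go. Pivot at jack x = +35 mm, 45 mm above the bench
- handle_pad (a point): centre of the upper face of the handle's rubber press pad, 36 mm along the handle, 34 wide, 10 thick, 90 mm from the pivot. Up: about jack x = -46 mm, 85 mm above the bench, sloping 0.4 rad; fully down: jack x = -55 mm, 50 mm above the bench, level, its centre 38 mm from the grip block's near face. Under the shaker it takes about 8 to 14 N
- oil_bottle: bystander: small bottle with black cap, 26 mm across, 66 mm high, standing at the right of the work near the microscope; origin under its centre
- petri_dish: bystander: flat round dish with lid, 56 mm across, 14 mm high, to the left of the jack; origin under its centre
- tally_counter: bystander: small round hand counter, 43 x 64 x 31 mm, at the far left; origin under its centre

How it is judged:
On the way:
1. the jack stands with its saddle centred under the lift pad, handle up, shaker still down (horizontal distance between saddle and lift_pad below 0.01 m and value of joint jack_handle below 0.06 rad and height (world z) of lift_pad below 0.075 m and angle between jack's own z axis and vertical below 0.05 rad), for 0.3 s.
At the end, for the whole second after the job is handed in: Fingers hold the jack handle down (over 0.34 of 0.40 rad, over 2 N on the jack); the jack stands flat and still, its saddle within 13 mm of the pad's centre and carrying the shaker (over 3 N), whose pad is over 82 mm up (10 mm risen); the robot does not touch the shaker (value of joint jack_handle above 0.34 rad and height (world z) of lift_pad above 0.082 m and horizontal distance between saddle and lift_pad below 0.013 m and angle between jack's own z axis and vertical below 0.06 rad and height (world z) of jack below 0.004 m and contact force between jack and shaker_stand above 3 N and contact force between the fingers and jack above 2 N and contact force between each of the arm, the fingers and shaker_stand below 0.5 N and linear speed of jack below 0.02 m/s); the arm keeps its last pose, push and grip.
It fails at once if the robot pushes or lifts the shaker itself (over 4 N) (contact force between any of the arm, the fingers and shaker_stand above 4 N).
It fails at once if the jack is tipped over (angle between jack's own z axis and vertical above 0.4 rad).
It fails at once if a bystander is moved by more than 25 mm or tipped (distance of any of oil_bottle, petri_dish, tally_counter from where it was at the start of the episode above 0.025 m or angle between oil_bottle's own z axis and vertical above 0.5 rad).
It also fails if it takes over 48 s, if anything falls off the work surface, if the arm or the gripper's body presses on something with over 40 N, if the wrist force passes 120 N, or if a joint passes its speed limit or range.

## Working session

There is one attempt and no reset: what is moved stays moved. The work goes in short steps, Python scripts to look and compute and a tool call to move; the robot and the scene stay as the last step left them, time stands still between calls to the robot, and variables do not carry over. Pictures are saved under pics/ and viewed, at most 10 in all, crops included, and the job is handed in when it is done.

Besides the shell and the picture viewer there is one more tool, called in YAML: its name, and indented under it one key for each argument. play_rows: Moves the arm, as the interface text tells. Its arguments: {"type":"object","properties":{"rot":{"type":"array","items":{"type":"array","items":{"type":"number"}}},"offset":{"type":"array","items":{"type":"array","items":{"type":"number"}}},"grip":{"type":"array","items":{"type":"number"}}},"required":["rot","offset","grip"]}

```bash
mkdir -p pics; python3 - <<'E'
from rig import robot, optics
import cv2
s=robot.sense(); print(s)
for n in("scene","top"):
    cv2.imwrite(f"pics/{n}0.png",optics.get_image(n)); print(n,optics.camera_info(n))
E
```

```text
{'t': 0.0, 'joint_pos': array([-1.08218893,  0.6899916 , -0.19451753,  1.56638408,  0.157283  ,
        0.90248186, -0.21511984]), 'dq': array([-0.00156858,  0.00081913,  0.00104291,  0.00028937,  0.00087751,
        0.00022996,  0.00096515]), 'joint_torque': array([ 9.07154185e-05, -5.39616430e+01, -1.26659978e+00, -1.58545536e+01,
        9.15007142e-03,  9.37898381e-03,  2.25695537e-06]), 'eef_pos': array([0.27430314, 0.56084756, 0.2304687 ]), 'orientation': array([-7.08104840e-01, -3.06043540e+00,  2.90506808e-03]), 'ft_force': array([ 0.30881919,  0.18303795, -0.27380228]), 'torque': array([-0.0214659 ,  0.00559166, -0.00944887]), 'gripper_force': 0.0, 'width': 0.0854150280251486}
scene {'fx': 601.5203700081022, 'fy': 601.5203700081022, 'cx': 326.8604115561327, 'cy': 237.91797700810255, 'pose': array([[ 0.91639057,  0.26750019, -0.2977784 ,  0.18459288],
       [-0.40027538,  0.6176243 , -0.67699324, -0.57356263],
       [ 0.00281936,  0.73958358,  0.67305882,  0.95797589],
       [ 0.        ,  0.        ,  0.        ,  1.        ]])}
top {'fx': 448.9353955331011, 'fy': 448.9353955331011, 'cx': 311.15661188334025, 'cy': 227.58344618723143, 'pose': array([[ 0.01743847,  0.99195366, -0.12539471,  0.45357436],
       [-0.9998242 ,  0.01643614, -0.00902367,  0.2849696 ],
       [-0.00689005,  0.12553003,  0.99206589,  1.0276317 ],
       [ 0.        ,  0.        ,  0.        ,  1.        ]])}
```

View pics/scene0.png

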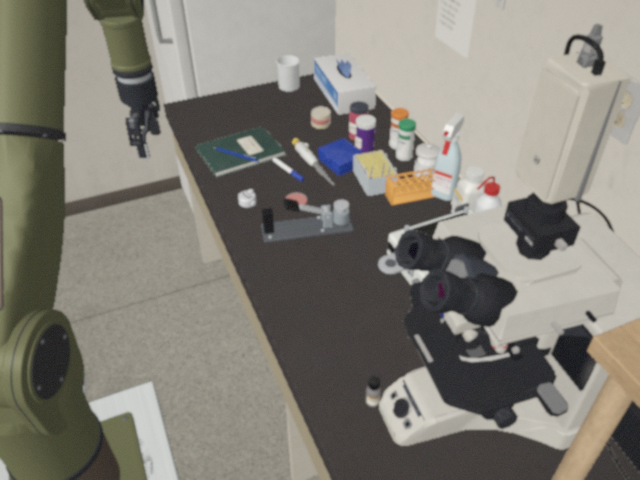

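View pics/top0.png

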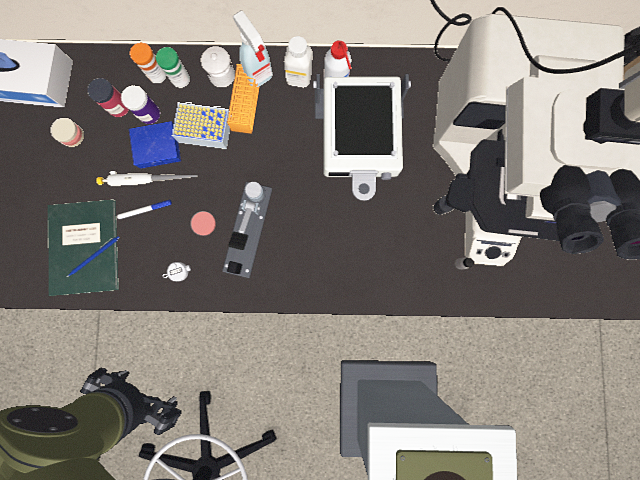

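The top view shows the jack at about (245,230), saddle at (253,190), grip block at (234,268). The shaker's tongue disc is near (364,188), the petri dish at (203,223), and the bottle at (463,263). I'll enlarge this area.

```bash
python3 - <<'E'
import cv2
im=cv2.imread("pics/top0.png")
c=im[160:290,215:405]; cv2.imwrite("pics/c0.png",cv2.resize(c,None,fx=4,fy=4,interpolation=cv2.INTER_CUBIC))
E
cat > h.py <<'E'
import numpy as np
from rig import robot, optics
def ray(u,v,name="top"):
    c=optics.camera_info(name);P=np.array(c["pose"])
    return P[:3,3],P[:3,:3]@np.array([(u-c["cx"])/c["fx"],-(v-c["cy"])/c["fy"],-1])
def at(u,v,z,name="top"):
    o,d=ray(u,v,name); return o+d*(z-o[2])/d[2]
def px(p,name="top"):
    c=optics.camera_info(name);P=np.array(c["pose"]); q=P[:3,:3].T@(np.array(p)-P[:3,3])
    return np.array([c["cx"]-c["fx"]*q[0]/q[2],c["cy"]+c["fy"]*q[1]/q[2]])
E
```

```text
(no output)
```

View pics/c0.png

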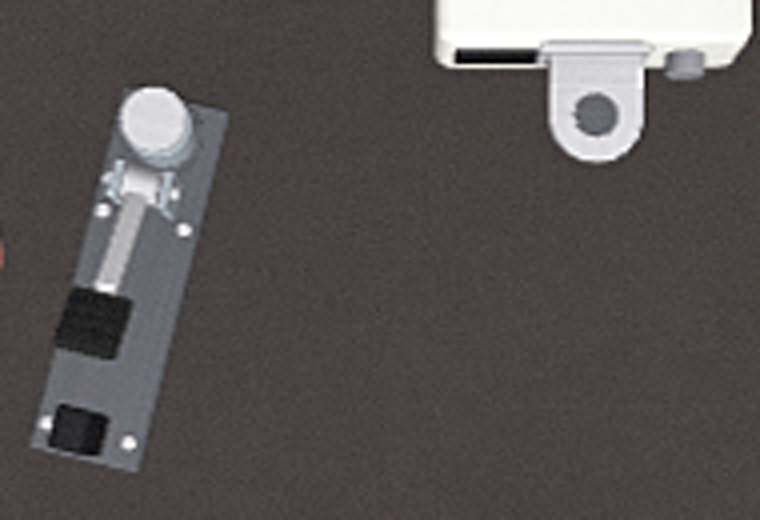

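```bash
cat > m.py <<'E'
from h import *
f=lambda x,y:(215+(x+.5)/4-.5,160+(y+.5)/4-.5)
A=lambda x,y,z:at(*f(x,y),z)
np.set_printoptions(precision=4,suppress=True)
sad=A(153,119,.064);g=A(77,428,.072);d=A(597,114,.086)
print("saddle",sad,"grip",g,"dist",np.linalg.norm((sad-g)[:2]),"yaw",np.degrees(np.arctan2(*(sad-g)[[1,0]])))
print("disc",d)
for n,p in dict(fl=(116,98),fr=(228,112),rl=(31,446),rr=(138,472)).items(): print(n,A(*p,.010))
print("tongue",A(550,100,.086),A(643,100,.086),A(597,162,.086))
for n,p in dict(fl=(324,176.5),fr=(401,177),rl=(324.5,78),rr=(401.5,77)).items(): print("box",n,at(*p,.1))
print("dish",at(203,223,.014),"bottle",at(460,264,.066),"count",at(177,271,.03))
E
python3 m.py
```

```text
saddle [0.6576 0.4228 0.064 ] grip [0.488  0.4564 0.072 ] dist 0.1728247305968158 yaw -11.216044110318624
disc [0.6594 0.1824 0.086 ]
fl [0.681  0.4524 0.01  ]
fr [0.6738 0.3873 0.01  ]
rl [0.4797 0.4931 0.01  ]
rr [0.4661 0.4321 0.01  ]
tongue [0.6666 0.2075 0.086 ] [0.6674 0.1579 0.086 ] [0.6334 0.1823 0.086 ]
box fl [0.68   0.2682 0.1   ]
box fr [0.6815 0.1057 0.1   ]
box rl [0.899  0.2701 0.1   ]
box rr [0.9037 0.103  0.1   ]
dish [0.5881 0.5412 0.014 ] bottle [ 0.5021 -0.025   0.066 ] count [0.4777 0.5898 0.03  ]
```

The checks agree: saddle to grip measures 173 mm against 175, the tongue is 50 mm wide, and the shaker is at about 0° yaw. The jack is at about -11.5° yaw, so I'm moving above the grip block with a +14.5° turn.

play_rows:
  rot:
    - [0,0,2]
    - [0,0,4]
    - [0,0,6]
    - [0,0,8]
    - [0,0,10]
    - [0,0,12]
    - [0,0,13.5]
    - [0,0,14.5]
    - [0,0,14.5]
    - [0,0,14.5]
  offset:
    - [0.02,-0.01,0]
    - [0.05,-0.025,-0.01]
    - [0.085,-0.042,-0.025]
    - [0.12,-0.06,-0.045]
    - [0.155,-0.077,-0.06]
    - [0.185,-0.092,-0.075]
    - [0.202,-0.1,-0.086]
    - [0.212,-0.105,-0.091]
    - [0.212,-0.105,-0.091]
    - [0.212,-0.105,-0.091]
  grip: [1,1,1,1,1,1,1,1,1,1]

```text
t: 1.35
eef_pos: [0.4853, 0.4577, 0.1408]
orientation: [-0.314, -3.125, -0.002]
ft_force: [0.7, -0.5, -0.7]
width: 0.0852
gripper_force: 0.0
```

```bash
python3 - <<'E'
from h import *
import cv2
from scipy.spatial.transform import Rotation as R
s=robot.sense();i=optics.camera_info("wrist");im=optics.get_image("wrist")
print(s["eef_pos"],R.from_rotvec(s["orientation"]).as_matrix());print(i)
cv2.imwrite("pics/w1.png",im)
P=np.array(i["pose"])
def wpx(p):
    q=P[:3,:3].T@(np.array(p)-P[:3,3]);x,y,z=q[0],-q[1],-q[2];r=np.hypot(x,y);t=np.arctan2(r,z)
    return i["cx"]+i["fx"]*t*x/r,i["cy"]+i["fy"]*t*y/r
print("grip top pred",wpx([.487,.457,.072]),"saddle",wpx([.6576,.4228,.064]))
E
```

```text
[0.48531405 0.45774519 0.14081571] [[-9.80005403e-01  1.98969977e-01 -5.98015381e-04]
 [ 1.98969078e-01  9.80004900e-01  1.30438470e-03]
 [ 8.45591397e-04  1.15931749e-03 -9.99998970e-01]]
{'fx': 371.64829954431775, 'fy': 371.64829954431775, 'cx': 320.6134604883195, 'cy': 239.18994472313665, 'pose': array([[ 1.99194212e-01, -9.43109110e-01, -2.66208325e-01,
         4.17140170e-01],
       [ 9.79959694e-01,  1.91929349e-01,  5.33115607e-02,
         4.71586288e-01],
       [ 8.14571867e-04, -2.71492783e-01,  9.62440131e-01,
         2.82714048e-01],
       [ 0.00000000e+00,  0.00000000e+00,  0.00000000e+00,
         1.00000000e+00]])}
grip top pred (np.float64(319.69434836158626), np.float64(258.37237027899357)) saddle (np.float64(320.5077498174629), np.float64(450.2143475057351))
```

View pics/w1.png

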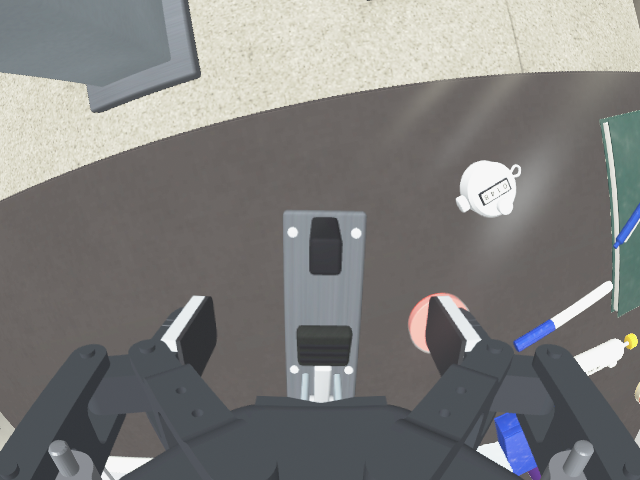

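The wrist view shows the block's top centred at (325,260), against a predicted (320,258). That is about 3 mm further left and 1 mm forward. The plate is parallel to the tool. I'll correct, descend and grip.

play_rows:
  rot:
    - [0,0,0]
    - [0,0,0]
    - [0,0,0]
    - [0,0,0]
    - [0,0,0]
    - [0,0,0]
    - [0,0,0]
    - [0,0,0]
    - [0,0,0]
    - [0,0,0]
    - [0,0,0]
    - [0,0,0]
  offset:
    - [0.002,0.002,-0.02]
    - [0.002,0.002,-0.045]
    - [0.002,0.002,-0.07]
    - [0.002,0.002,-0.09]
    - [0.002,0.002,-0.1]
    - [0.002,0.002,-0.1]
    - [0.002,0.002,-0.1]
    - [0.002,0.002,-0.1]
    - [0.002,0.002,-0.1]
    - [0.002,0.002,-0.1]
    - [0.002,0.002,-0.1]
    - [0.002,0.002,-0.1]
  grip: [1,1,1,1,1,0,-1,-1,-1,-1,-1,-1]

```text
t: 2.9
eef_pos: [0.489, 0.4589, 0.0413]
orientation: [0.317, 3.125, 0.002]
ft_force: [-1.0, -0.8, 6.0]
width: 0.0188
gripper_force: 59.8
```

```bash
python3 - <<'E'
from h import *
import cv2
im=optics.get_image("top")
cv2.imwrite("pics/t2.png",cv2.resize(im[160:290,215:405],None,fx=4,fy=4,interpolation=cv2.INTER_CUBIC))
E
```

```text
(no output)
```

View pics/t2.png

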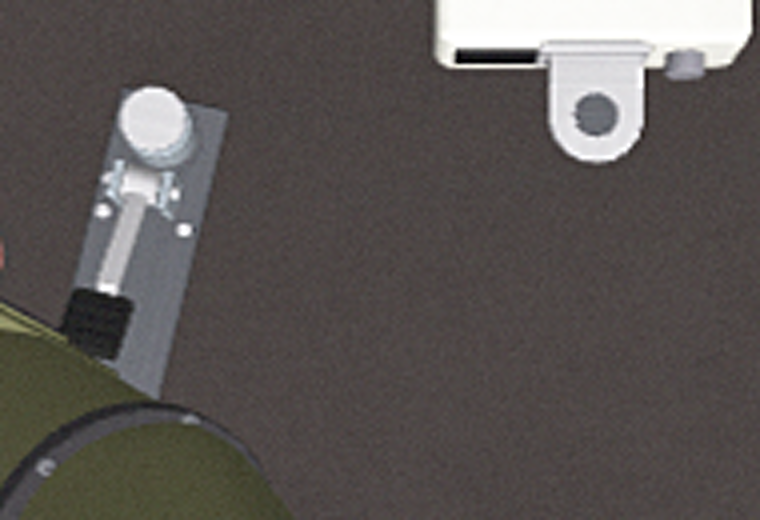

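Gripped at 18.8 mm opening, and the saddle is unmoved at crop (153,119). Next I pull back, then slide sideways while turning to yaw 0.

play_rows:
  rot:
    - [0,0,0]
    - [0,0,0]
    - [0,0,0]
    - [0,0,0.5]
    - [0,0,1.2]
    - [0,0,2]
    - [0,0,3]
    - [0,0,4]
    - [0,0,5]
    - [0,0,6]
    - [0,0,7]
    - [0,0,8]
    - [0,0,9]
    - [0,0,10]
    - [0,0,11]
    - [0,0,11.6]
    - [0,0,11.6]
    - [0,0,11.6]
    - [0,0,11.6]
    - [0,0,11.6]
  offset:
    - [-0.01,0,0]
    - [-0.025,0,0]
    - [-0.04,-0.005,0]
    - [-0.05,-0.015,0]
    - [-0.055,-0.03,0]
    - [-0.055,-0.05,0]
    - [-0.055,-0.07,0]
    - [-0.055,-0.09,0]
    - [-0.055,-0.11,0]
    - [-0.055,-0.13,0]
    - [-0.055,-0.15,0]
    - [-0.055,-0.17,0]
    - [-0.055,-0.19,0]
    - [-0.055,-0.21,0]
    - [-0.055,-0.23,0]
    - [-0.055,-0.25,0]
    - [-0.055,-0.265,0]
    - [-0.055,-0.275,0]
    - [-0.055,-0.275,0]
    - [-0.055,-0.275,0]
  grip: [-1,-1,-1,-1,-1,-1,-1,-1,-1,-1,-1,-1,-1,-1,-1,-1,-1,-1,-1,-1]

```text
t: 5.45
eef_pos: [0.4351, 0.1869, 0.0413]
orientation: [-0.005, 3.137, 0.01]
ft_force: [0.8, 3.4, 7.8]
width: 0.0193
gripper_force: 60.2
```

```bash
python3 - <<'E'
from h import *
import cv2
im=optics.get_image("top")
cv2.imwrite("pics/t3.png",cv2.resize(im[160:290,265:455],None,fx=4,fy=4,interpolation=cv2.INTER_CUBIC))
E
```

```text
(no output)
```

View pics/t3.png

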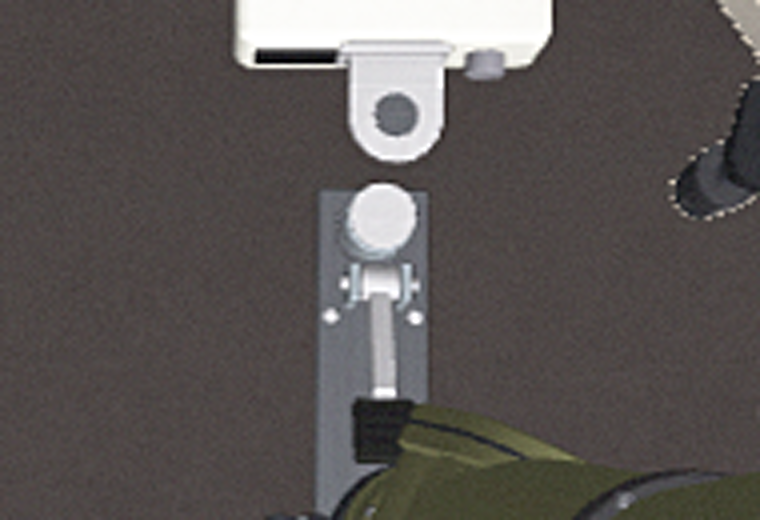

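The saddle is at crop (382,217) and the tongue disc at (396.5,114). The jack is straight.

```bash
python3 - <<'E'
from h import *
f=lambda x,y:(265+(x+.5)/4-.5,160+(y+.5)/4-.5)
s=at(*f(382,217),.064);d=at(*f(396.5,114),.086);print(s,d,d-s)
r=robot.sense();print(r["eef_pos"],r["ft_force"])
# where disc/saddle should show when aligned
E
```

```text
[0.60712123 0.18798914 0.064     ] [0.65940894 0.18267516 0.086     ] [ 0.05228771 -0.00531398  0.022     ]
[0.43517545 0.18699968 0.04134943] [1.17726256 4.31766304 7.70942933]
```

play_rows:
  rot:
    - [0,0,0]
    - [0,0,0]
    - [0,0,0]
    - [0,0,0]
    - [0,0,0]
    - [0,0,0]
    - [0,0,0]
    - [0,0,0]
  offset:
    - [0.005,-0.005,0]
    - [0.015,-0.005,0]
    - [0.027,-0.004,0]
    - [0.039,-0.004,0]
    - [0.048,-0.004,0]
    - [0.053,-0.004,0]
    - [0.053,-0.004,0]
    - [0.053,-0.004,0]
  grip: [-1,-1,-1,-1,-1,-1,-1,-1]

```text
t: 6.5
eef_pos: [0.4775, 0.1794, 0.0411]
orientation: [0.009, -3.129, 0.005]
ft_force: [-18.7, 1.1, 25.3]
width: 0.0192
gripper_force: 62.7
```

```bash
python3 - <<'E'
from h import *
import cv2
r=robot.sense();print(r["eef_pos"],r["ft_force"],r["orientation"])
for n in("scene","top"):
    im=optics.get_image(n);cv2.imwrite(f"pics/{n}4.png",im)
print(px([.6594,.1826,.072],"scene"))
a=cv2.imread("pics/top4.png")[150:270,310:420];b=cv2.imread("pics/scene4.png")
u,v=px([.62,.1826,.06],"scene").astype(int);b=b[v-60:v+60,u-55:u+55];print(u,v)
cv2.imwrite("pics/ab4.png",cv2.resize(np.hstack([a,b]),None,fx=3.6,fy=3.6,interpolation=cv2.INTER_CUBIC))
E
```

```text
[0.47752517 0.17937242 0.0411342 ] [-18.74485482   1.13094908  25.3334725 ] [ 0.00918678 -3.12892394  0.00532202]
[389.4076044  267.38598416]
372 276
```

View pics/ab4.png

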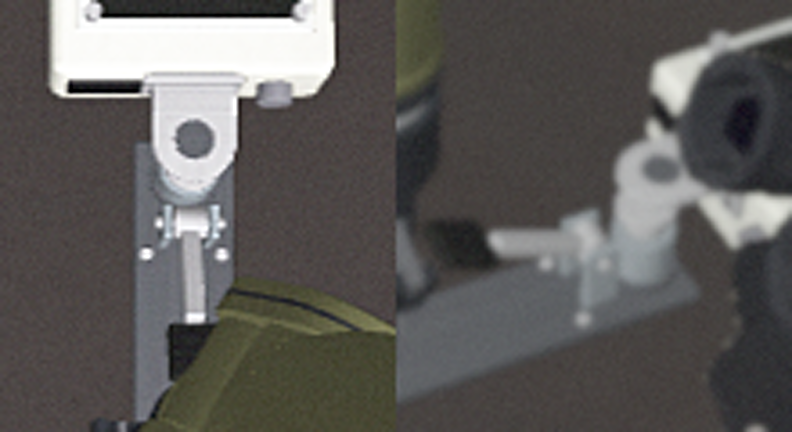

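The arm stalled 10 mm short, with -19 N in x and +25 N in z. In the picture the saddle is partly under the tongue and nothing is in front of the plate. So the tool is pressing the jack onto the bench and adding friction. I'll relieve the vertical push gently.

play_rows:
  rot:
    - [0,0,0]
    - [0,0,0]
    - [0,0,0]
  offset:
    - [-0.003,0,0.001]
    - [-0.003,0,0.002]
    - [-0.003,0,0.002]
  grip: [-1,-1,-1]

```text
t: 6.98
eef_pos: [0.4838, 0.1791, 0.0419]
orientation: [0.0, -3.141, 0.001]
ft_force: [-0.6, -0.8, -4.2]
width: 0.0192
gripper_force: 58.6
```

That freed it. Now a small final adjustment, then back down.

play_rows:
  rot:
    - [0,0,0]
    - [0,0,0]
    - [0,0,0]
    - [0,0,0]
    - [0,0,0]
  offset:
    - [0.002,0.001,0]
    - [0.0035,0.002,0]
    - [0.0035,0.002,0]
    - [0.0035,0.002,-0.0005]
    - [0.0035,0.002,-0.001]
  grip: [-1,-1,-1,-1,-1]

```text
t: 7.6
eef_pos: [0.487, 0.1815, 0.0413]
orientation: [0.001, -3.141, 0.0]
ft_force: [0.2, 0.3, -4.4]
width: 0.019
gripper_force: 58.6
```

```bash
python3 - <<'E'
from h import *
import cv2
r=robot.sense();print(r["eef_pos"],r["ft_force"],r["orientation"])
im=optics.get_image("top");cv2.imwrite("pics/top5.png",im)
# predicted saddle rim if aligned: crop origin (335,180) scale 8
for n,p in dict(pin_plate_front=(.6594+.025,.1826,.010)).items(): print(n,(px(p)-[335,180])*8)
cv2.imwrite("pics/c5.png",cv2.resize(im[180:250,335:395],None,fx=8,fy=8,interpolation=cv2.INTER_CUBIC))
print(r["eef_pos"][:2]-[.4352,.1870])
E
```

```text
[0.48697251 0.18145243 0.04125671] [ 0.24297449  0.3016049  -4.38823223] [ 1.27618828e-03 -3.14148085e+00  4.61865741e-05]
pin_plate_front [201.73653473  36.11043591]
[ 0.05177251 -0.00554757]
```

View pics/c5.png

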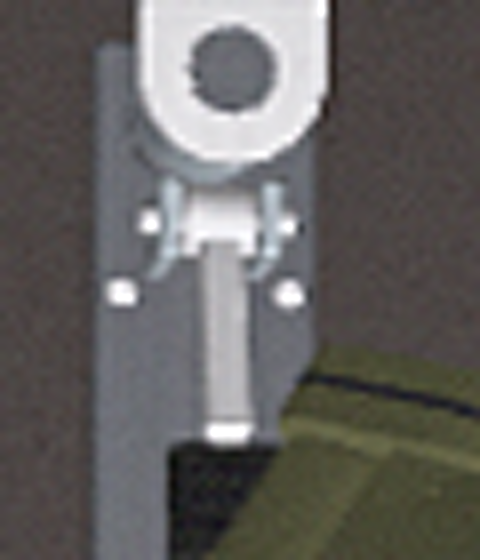

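```bash
python3 - <<'E'
from h import *
f=lambda x,y:at(265+(x+.5)/4-.5,160+(y+.5)/4-.5,.012)
g=lambda x,y:at(335+(x+.5)/8-.5,180+(y+.5)/8-.5,.012)
for a,b in(((331,316),(122,293)),((415.5,316),(290,295)),((345,285),(150,222)),((413,285),(287,223))): print(g(*b)-f(*a))
print("front",f(380,190)[0],g(206,45)[0])
E
```

```text
[ 0.05164343 -0.00519205  0.        ]
[ 0.05104904 -0.0052075   0.        ]
[ 0.05448008 -0.00523785  0.        ]
[ 0.05418421 -0.00577943  0.        ]
front 0.6310435778422482 0.6823644217325089
```

The screw displacement is (51.5, -5.3) mm against the wanted (52.3, -5.3), so the jack is in place. I'll set it down, release and rise.

play_rows:
  rot:
    - [0,0,0]
    - [0,0,0]
    - [0,0,0]
    - [0,0,0]
    - [0,0,0]
    - [0,0,0]
    - [0,0,0]
    - [0,0,0]
    - [0,0,0]
    - [0,0,0]
    - [0,0,0]
  offset:
    - [0,0,-0.0005]
    - [0,0,-0.001]
    - [0,0,-0.001]
    - [0,0,-0.001]
    - [0,0,-0.001]
    - [0,0,-0.001]
    - [0,0,0.02]
    - [0,0,0.05]
    - [0,0,0.08]
    - [0,0,0.1]
    - [0,0,0.1]
  grip: [-1,-1,0,1,1,1,1,1,1,1,1]

```text
t: 9.02
eef_pos: [0.488, 0.1819, 0.1425]
orientation: [-0.001, 3.139, 0.002]
ft_force: [0.6, -0.0, 0.8]
width: 0.0857
gripper_force: 0.0
```

```bash
python3 - <<'E'
from h import *
import cv2
r=robot.sense();print(r["eef_pos"],r["ft_force"])
a=optics.get_image("top")[180:250,335:395];b=optics.get_image("wrist")
cv2.imwrite("pics/c6.png",np.hstack([cv2.resize(a,None,fx=5.142857,fy=5.142857,interpolation=cv2.INTER_CUBIC),cv2.resize(b,(480,360))]))
E
```

```text
[0.48797774 0.18186704 0.14249653] [ 0.64347062 -0.04089917  0.79969026]
```

View pics/c6.png

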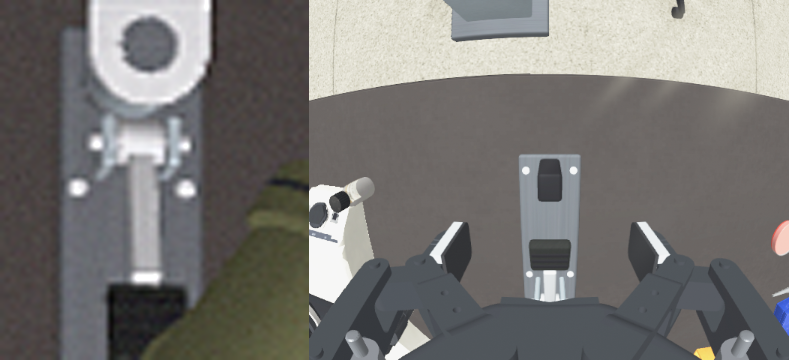

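The jack is unmoved (left screw at crop (78,188), the same place as before). The press pad is centred between the fingers. Next I shut the fingers, move over the pad and press down along its arc.

play_rows:
  rot:
    - [0,0,0]
    - [0,0,0]
    - [0,0,0]
    - [0,0,0]
    - [0,0,0]
    - [0,0,0]
    - [0,0,0]
    - [0,0,0]
    - [0,0,0]
    - [0,0,0]
    - [0,0,0]
    - [0,0,0]
    - [0,0,0]
    - [0,0,0]
    - [0,0,0]
  offset:
    - [0,0,0.005]
    - [0.01,0,0.005]
    - [0.025,0,0.005]
    - [0.04,0,0.005]
    - [0.05,0,0.005]
    - [0.0515,0,0.005]
    - [0.0515,0,-0.01]
    - [0.0515,0,-0.03]
    - [0.0515,0,-0.045]
    - [0.0515,0,-0.053]
    - [0.051,0,-0.06]
    - [0.05,0,-0.067]
    - [0.049,0,-0.073]
    - [0.048,0,-0.079]
    - [0.047,0,-0.085]
  grip: [0,-1,-1,-1,-1,-1,-1,-1,-1,-1,-1,-1,-1,-1,-1]

```text
t: 11.0
eef_pos: [0.5331, 0.1817, 0.0568]
orientation: [0.002, -3.141, 0.0]
ft_force: [-2.4, -0.8, 8.8]
width: -0.0003
gripper_force: 4.1
```

play_rows:
  rot:
    - [0,0,0]
    - [0,0,0]
    - [0,0,0]
    - [0,0,0]
    - [0,0,0]
    - [0,0,0]
  offset:
    - [0,0,-0.004]
    - [0,0,-0.007]
    - [0,0,-0.009]
    - [0,0,-0.01]
    - [0,0,-0.01]
    - [0,0,-0.01]
  grip: [-1,-1,-1,-1,-1,-1]

```text
t: 11.75
eef_pos: [0.5325, 0.1817, 0.0488]
orientation: [0.002, -3.141, 0.001]
ft_force: [-8.2, -2.5, 24.9]
width: -0.0001
gripper_force: 12.6
```

```bash
python3 - <<'E'
from h import *
import cv2
r=robot.sense();print(r["eef_pos"],r["ft_force"])
a=optics.get_image("top")[180:250,335:395];b=optics.get_image("scene")[216:336,317:457]
cv2.imwrite("pics/c7.png",np.hstack([cv2.resize(a,None,fx=6,fy=6,interpolation=cv2.INTER_CUBIC),cv2.resize(b,(440,420),interpolation=cv2.INTER_CUBIC)]))
E
```

```text
[0.5324999  0.18174968 0.04875082] [-8.16518969 -2.50936174 24.94798799]
```

View pics/c7.png

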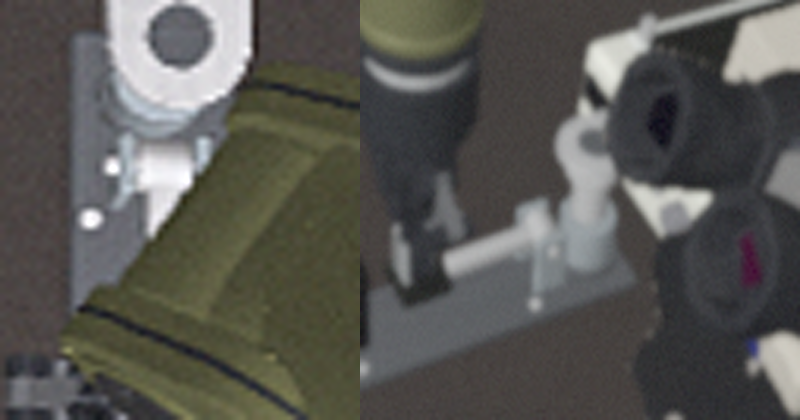

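The handle is level at its stop (tip z 49 mm, 25 N). The left screw is at the same spot to within 1 mm, and the tongue disc has visibly risen. I'm handing in while holding.

```bash
python3 - <<'E'
from rig import robot
r=robot.sense();print(r["t"],r["eef_pos"],r["ft_force"]);print(robot.sign_off())
E
```

```text
11.85 [0.53245835 0.18178189 0.04874208] [-8.98487692 -3.54535438 24.65675832]
the job is handed in; nothing more can be done
None
```

The job is handed in at 11.85 s: the jack stands about 1 mm from centred under the lift pad, its handle is held down at its stop, and the camera shows the shaker's front raised; no verdict was returned.

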